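# Lock the brush tub's lid and stand the brush in it

### The arm

A 7-joint arm with a two-finger parallel gripper is mounted at the origin on the work surface. World frame = base frame: x ahead of the robot, y to its left, z up, the work surface at z = 0. Lengths are in m, angles in rad, forces in N, time in s.
With the tool pointing down it reaches from about 0.35 to 0.9 m from the base axis. Payload 19.9 kg.
Tool frame: the origin (TCP) lies midway between the tips of the shut fingers; the grasp point (between the pads) lies 19 mm behind it; z points along the fingers, y is the line along which they close (so a half turn about z gives the same grasp; the last joint's range is limited). The gripper opens to 85 mm and grips with 20 to 120 N. Pads are 22 mm wide; open, the fingers measure 114 mm over their backs; the gripper's body (76 mm by 85 mm) begins 54 mm behind the grasp point. The pads swing forward as they close: fully open they stand 13 mm farther back than shut.
Start: joints at [1.224, 0.417, -0.01, 1.614, 0.005, 1.111, -0.053], TCP at [0.188, -0.596, 0.231] pointing down, gripper open.
Joint ranges: [-2.81, 2.81], [-0.39, 2.02], [-1.27, 1.25], [0.06, 2.57], [-1.19, 4.33], [0.19, 2], [-2.82, 2.82]. Speed limits (rad/s): [1.89, 1.89, 2.39, 2.39, 3.01, 3.01, 3.01].

### API

Orientations are given as a unit quaternion [x, y, z, w].
In Python, from station import observe, capture, calibration, finish_job gives the robot as it stands.
- The arm moves only by the shell command python3 -m jog 'ROWS' [OPENING]. ROWS is a JSON object of lists of equal length, an entry for each row: "translation": the shift along the tool's x, y, z in m, a list of three; "dr": the turn, a rotation vector about the tool's x, y, z in rad, a list of three. A call has 1 to 12 rows; each row shifts and turns the commanded pose from where the row before left it, along the tool's axes as they then stand; what a row does not reach is not made up. A row lasts 1/8 s, in which the tool goes at most 62.5 mm and 10.7 degrees, less where a joint would pass 70% of its speed; a pose out of reach is approached as far as the arm can. A call is refused whole if a number of a shift passes 0.0625 or a number of a turn 0.188, either way. A call with a gripper value outside its range is refused whole. OPENING is the finger opening in m, from 0 to 0.0854, set as the call begins (- or left out, the last holds). The fingers move at their own pace and stop on an object; the grip force is fixed at half the most. Time passes only in rows, so rows that do not move let the fingers close. It gives the time, the measured TCP pose, the force, the opening and the grip force at its end, in the units of the state.
- observe(): the state, without advancing time (a new reading comes with each control period).
- capture(name): name is "side" or "top"; returns the picture (420x560x3 uint8, red, green, blue); there is no depth.
- calibration(name): a dict with "fx", "fy", "cx", "cy" (pixels), "D" ([k1, k2, p1, p2, k3] as OpenCV has them; the pictures are not rectified), "rvec" (rotation vector, rad) and "tvec" (3), from world to camera coordinates, as OpenCV has them. Camera axes: x right, y down, z forward; pixel columns grow to the right and rows downward; lengths in m; the calibration is good to about 2 mm. A picture is of the moment at which its call begins. calibration takes no time and is no camera call.
- finish_job(): hands the job in; it is judged then, once.
The state is a dict: "t": time; "joint_positions": joint angles; "dq": joint speeds; "joint_efforts": joint torques, N m; "tool_pos": TCP position; "ee_rot": TCP orientation; "contact_force": force on the tool from outside, world axes, zero at the start; "torque": the same for the moment, N m; "width": opening from 0.0 (shut) to 1.0 (fully open); "gripper_force": force on a finger pad.
Only numpy, scipy, OpenCV 4.12 (cv2) and the standard library are available. Lean on these libraries where they do the work, as an engineer would, in place of code of your own. Each camera call takes 0.05 s, during which the arm holds its last target. There are 200 camera calls.

### The job

Fit the loose brush-holder lid on the brush tub: set it over the mouth with its two lugs over the two slots of the rim, push it down against the rubber seal, and turn it clockwise (seen from above) until it stops, so that it stays locked on. Then take the brush from the ceramic brush rest and stand it upright, bristles up, in the middle well of the locked lid, the handle end right down on the well's floor. Do not shift or knock over the other things on the table.

Things in the scene. Friction and masses are not known exactly. Their poses are not given: they have to be found in the camera images.
- tub: Open charcoal plastic brush tub with a white rim, 106 mm across, held to the table by a black rubber suction foot; it does not move. Origin: centre of its underside, on the table. z up; its two bayonet slots lie on its own x axis, at +x and -x.
- tub_rim (a point): Centre of the tub's mouth, level with the rim top, 80 mm above the table. The rim is a flat inward flange 6 mm thick with a round opening 66 mm across. On it lies a springy black rubber seal ring, 85 to 95 mm across, standing 6 mm above the rim: 3 N to start pressing it, 8 N to press it flush. Axes as the tub.
- tub_slot (a point): Middle of the +x slot in the tub's rim, level with the rim top, 37.5 mm from the tub's axis; the other slot lies opposite. Slots are 16 mm wide and reach out to 42 mm from the axis. Under the flange, stops let a lug turn only clockwise seen from above, from its slot to an end stop 50 degrees on.
- lid_centre (a point): White plastic lid (160 g), right way up on the table. Point: on its axis, 46 mm above its lowest face, half-way up the block to grip. z up, x along block and lugs; a half turn gives the same lid. From its lowest face up: skirt 59 mm across, 0 to 14 mm; plate 93 mm across, 14 to 19; block 72 mm (x) by 28 mm (y), 19 to 74. Locked, this point is 114 mm above the table, or up to 2 mm less while pressed.
- lid_lug (a point): Centre of the +x lug of the lid, on the skirt under the plate, below the end of the block, 34.5 mm from the lid's axis, 42.5 mm below lid_centre; the other lug lies opposite. Lugs: 10 mm wide, 5 mm thick, reaching 39.5 mm from the axis. They pass under the rim only with lid_centre pressed to 114 mm or less above the table. Lugs resting on the rim instead: lid_centre at 125 mm.
- lid_well (a point): Centre of the mouth of the lid's middle well, in the top of the block, on the lid's axis, 28 mm above lid_centre. Axes as lid_centre. The well is round, 16 mm across, 50 mm deep, with a flat floor; two more wells lie 21 mm to either side along lid x.
- brush_centre (a point): Thick round paint brush (35 g, 200 mm long) in the rest's middle notch, sloping up 25 degrees, handle end on the table. Point: on its axis, 100 mm from the handle end. z runs from handle end to bristles. Wooden handle 10 mm thick; metal ferrule 11 mm thick, 116 to 156 mm from the handle end; bristles on to 200 mm, 14 mm thick. Balances about 80 mm from the handle end.
- brush_end (a point): The rounded handle end of the brush, on its axis. Axes as brush_centre.
- rest: White ceramic brush rest, fixed. Origin: centre of its underside; x points from the brush's handle end to its bristles. Foot 44 by 78 mm, 8 mm high; across it an upright wall 9 mm thick, 70 mm along y, whose rounded top, 41 mm above the table, carries the brush 100 mm from its handle end, between thin prongs that rise to 50 mm.
- tube_big: Bystander: big white paint tube lying on the table, about 130 mm long, 42 wide, 20 high. Origin under its middle.
- tube_small: Bystander: small metal paint tube lying on the table, about 95 mm long, 30 wide, 20 high. Origin under its middle.
- paint_jar: Bystander: closed white paint jar, 66 mm across, 75 high. Origin: centre of its underside.
- tumbler: Bystander: empty glass tumbler, 72 mm across, 100 high. Origin: centre of its underside.
- tape: Bystander: roll of masking tape lying flat, 90 mm across, 25 high. Origin: centre of its underside.
- palette_knife: Bystander: palette knife lying flat, about 205 mm long, 20 wide, 17 high. Origin near the middle, on the table.
- sanding_block: Bystander: sanding block, 90 by 60 by 34 mm. Origin: centre of its underside.
Mind the look-alikes: they are no part of the job. What is shaped like the part that bears lid_centre but turquoise is not meant.

How it is judged:
On the way, in this order (a step that is already met when the one before it is completed fails the run):
1. the lid is locked on the tub: level, down on the seal with its lugs under the rim, turned at least 40 degrees clockwise from the slots (angle between the x axis of lid_centre and the x axis of tub, either way round above 0.7 rad and z of lid_centre in the frame of tub between 0.108 and 0.118 m and horizontal distance between lid_centre and tub below 0.005 m and angle between lid_centre's own z axis and vertical below 0.06 rad), for 0.2 s.
2. the brush stands upright in the middle well of the locked lid, handle end down on the well's floor (all of step 1 and horizontal distance between brush_end and lid_well below 0.008 m and z of brush_end in the frame of lid_well below -0.042 m and angle between brush_centre's own z axis and vertical below 0.21 rad), for 0.2 s.
At the end, for the whole second after the job is handed in: Lid level on the tub, centred within 5 mm, down on the seal (lid_centre 108 to 118 mm up) and turned at least 40 degrees from the slots; brush at rest in the middle well, bristles up, within 12 degrees of upright, its end within 8 mm of the well's floor and axis; all let go (all of step 2 and linear speed of brush below 0.03 m/s); the robot touches nothing.
It fails at once if a bystander (tube, jar, tumbler, tape, palette knife or sanding block) is shifted by more than 40 mm or knocked over (distance of any of tube_big, tube_small, paint_jar, tumbler, tape, palette_knife, sanding_block from where it was at the start of the episode above 0.04 m or angle between any of tube_big, tube_small, paint_jar, tumbler, tape, palette_knife, sanding_block's own z axis and vertical above 0.6 rad).
It also fails if it takes over 64 s, if anything falls off the work surface, if the arm or the gripper's body presses on something with over 40 N, if the wrist force passes 120 N, or if a joint passes its speed limit or range.

## Working session

There is one attempt and no reset: what is moved stays moved. The work goes in short steps, Python scripts to look and compute and a shell command to move; the robot and the scene stay as the last step left them, time stands still between calls to the robot, and variables do not carry over. Pictures are saved under pics/ and viewed, at most 10 in all, crops included, and the job is handed in when it is done.

```bash
ls; mkdir -p pics; python3 - <<'E'
from station import *
import cv2
for n in("side","top"):
    im=capture(n); cv2.imwrite(f"pics/{n}0.png",im[:,:,::-1]); print(calibration(n))
print(observe())
E
```

```text
pics
{'fx': 417.50964404506664, 'fy': 417.50964404506664, 'cx': 275.98730629324615, 'cy': 208.39097038449887, 'D': array([-0.1294518,  0.       ,  0.       ,  0.       ,  0.       ]), 'rvec': array([ 0.5116447 , -2.64190183,  1.27478107]), 'tvec': array([0.53591774, 0.20712937, 1.26738468])}
{'fx': 455.86983583745246, 'fy': 455.86983583745246, 'cx': 282.3966543091435, 'cy': 212.36156134809048, 'D': array([-0.05448329,  0.        ,  0.        ,  0.        ,  0.        ]), 'rvec': array([ 2.18011811, -2.13327291,  0.13301238]), 'tvec': array([-0.03109964,  0.57505868,  1.37624533])}
{'t': 0.1, 'joint_positions': array([ 1.22450746,  0.4178812 , -0.01029952,  1.61410084,  0.0047028 ,
        1.11068657, -0.05300119]), 'dq': array([ 0.00155419, -0.00062704,  0.00098793, -0.00153212,  0.00168615,
        0.00104436, -0.00128073]), 'joint_efforts': array([ 3.62309489e-03, -8.65812922e+01,  6.81698453e-01, -4.35626829e+01,
        1.93928496e-02,  4.91142811e-03,  2.88414208e-05]), 'tool_pos': array([ 0.18745615, -0.59591004,  0.23074901]), 'ee_rot': array([ 9.88409922e-01,  1.51807603e-01, -1.22834109e-04, -5.11675816e-04]), 'contact_force': array([ 0.34527804,  0.88221271, -0.50180051]), 'torque': array([0.04436434, 0.03676331, 0.06836888]), 'gripper_force': 0.0, 'width': 1.001136982572395}
```

View pics/side0.png

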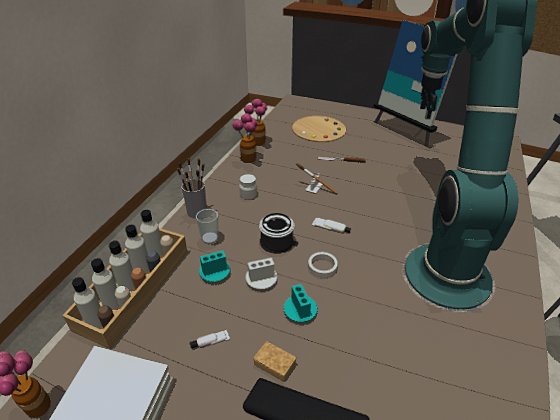

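View pics/top0.png

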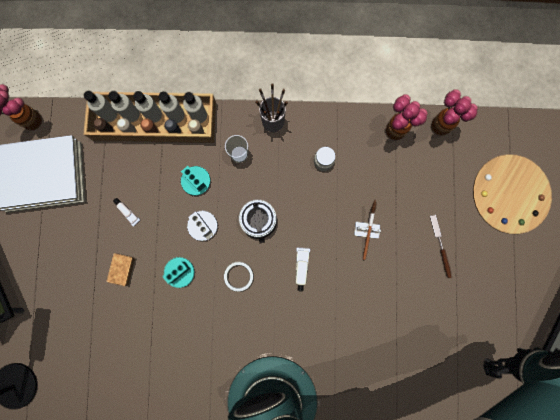

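The side view shows the white lid at (261,273), the tub at (277,232) and the rest with the brush at (316,185). In the top view they are at (202,226), (258,219) and (367,230). The turquoise lids are decoys. Next I'll make enlarged crops in one montage.

```bash
cat > h.py <<'E'
import numpy as np, cv2
from station import *
from scipy.spatial.transform import Rotation as R
def cam(n):
    c=calibration(n); return np.array([[c['fx'],0,c['cx']],[0,c['fy'],c['cy']],[0,0,1]]),np.array(c['D']),np.array(c['rvec']),np.array(c['tvec'])
def ray(n,p):
    K,D,r,t=cam(n); q=cv2.undistortPoints(np.array([[p]],float),K,D)[0,0]
    M=cv2.Rodrigues(r)[0]; d=M.T@np.array([q[0],q[1],1]); return -M.T@t,d/np.linalg.norm(d)
def onz(n,p,z):
    o,d=ray(n,p); return o+d*(z-o[2])/d[2]
def proj(n,X):
    K,D,r,t=cam(n); return cv2.projectPoints(np.array(X,float).reshape(-1,3),r,t,K,D)[0][:,0]
def crop(im,c,w,h,s):
    x,y=int(c[0]-w/2),int(c[1]-h/2); return cv2.resize(im[y:y+h,x:x+w],None,fx=s,fy=s,interpolation=cv2.INTER_CUBIC),(x,y)
E
python3 - <<'E'
from h import *
T=cv2.imread('pics/top0.png');S=cv2.imread('pics/side0.png')
L=[(T,(258,219),50,50),(T,(202,226),50,50),(T,(367,230),50,66),(S,(277,232),50,50),(S,(261,273),50,50),(S,(316,182),50,50)]
r=[]
for im,c,w,h in L:
    r.append(crop(im,c,50,50,5)[0])
m=np.vstack([np.hstack(r[:3]),np.hstack(r[3:])]); cv2.imwrite('pics/m.png',m)
for n,p,z in [('top',(258,218),.08),('side',(277,222),.08),('top',(202,226),.074),('side',(261,264),.074),('top',(367,230),.04),('side',(316,183),.04)]: print(n,onz(n,p,z).round(4))
print([np.linalg.norm(cam(n)[3]) for n in('side','top')])
E
```

```text
top [0.5515 0.054  0.08  ]
side [0.5544 0.0492 0.08  ]
top [0.5243 0.2221 0.074 ]
side [0.5303 0.2343 0.074 ]
top [ 0.526  -0.2803  0.04  ]
side [ 0.5191 -0.2622  0.04  ]
[np.float64(1.3915366759195107), np.float64(1.4918816569819473)]
```

View pics/m.png

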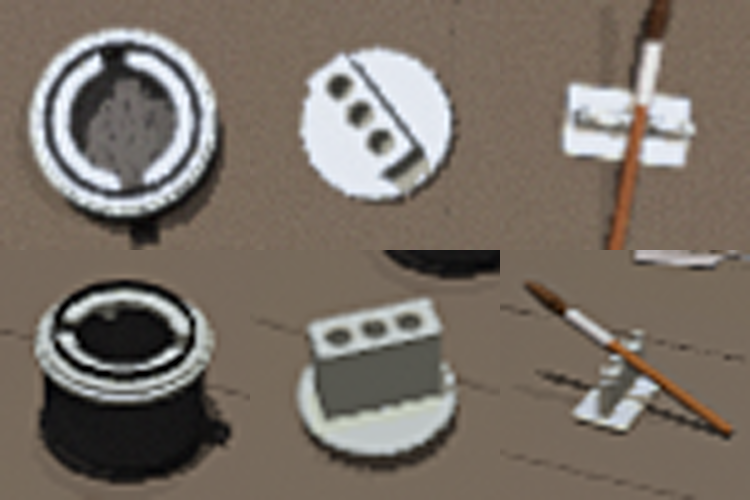

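The montage shows:
- **Tub slots (top view):** at crop (114,50) and (135,182).
- **Lid wells (top view):** at crop (89,87), (109,115) and (131,142).
- **Lid wells (side view):** at crop (89,87), (125,78) and (159,72).
- **Brush:** the ferrule/wood joint is visible in both views.

```bash
python3 - <<'E'
from h import *
T=cv2.imread('pics/top0.png');S=cv2.imread('pics/side0.png')
def px(o,p): return ((p[0]+.5)/5-.5+o[0],(p[1]+.5)/5-.5+o[1])
def circ(P):
    A=np.c_[2*P[:,:2],np.ones(len(P))]; s=np.linalg.lstsq(A,(P[:,:2]**2).sum(1),rcond=None)[0]
    return s[:2].round(4),np.sqrt(s[2]+s[0]**2+s[1]**2).round(4)
# tub rim outer by white hull
for n,im,c,z in (('top',T,(258,219),.078),('side',S,(277,227),.078)):
    m=np.zeros(im.shape[:2],np.uint8); g=im.min(2); y0,x0=c[1]-25,c[0]-25
    sub,_=crop(g,c,50,50,4); b=(sub>140).astype(np.uint8)
    k=max(cv2.findContours(b,0,1)[0],key=cv2.contourArea); H=cv2.convexHull(k)[:,0]
    P=np.array([onz(n,((p[0]+.5)/4-.5+x0,(p[1]+.5)/4-.5+y0),z) for p in H]); print('tub',n,circ(P))
for n,o,ps in (('top',(233,194),[(114,50),(134,182)]),('side',(252,207),[(65,332-250),(190,324-250)])):
    P=np.array([onz(n,px(o,p),.08) for p in ps]); d=P[0]-P[1]; print('slot',n,P.mean(0).round(4),np.linalg.norm(d),np.degrees(np.arctan2(d[1],d[0])))
for n,o,ps in (('top',(177,201),[(89,87),(109,115),(131,142)]),('side',(236,248),[(88,337-250),(124,328-250),(159,322-250)])):
    P=np.array([onz(n,px(o,p),.072) for p in ps]); d=P[0]-P[2]; print('lid',n,P.mean(0).round(4),np.linalg.norm(d),np.degrees(np.arctan2(d[1],d[0])))
# brush: planes from two views
o=(342,205);a=[px(o,(642-500,107)),px(o,(620-500,228))]
o2=(291,157);b=[px(o2,(612-500,343-250)),px(o2,(722-500,428-250))]
def pl(n,a):
    c,d1=ray(n,a[0]);_,d2=ray(n,a[1]);N=np.cross(d1,d2);N/=np.linalg.norm(N);return N,N@c
n1,e1=pl('top',a);n2,e2=pl('side',b);d=np.cross(n1,n2);d/=np.linalg.norm(d)
d*=np.sign(d[2])
x=np.linalg.lstsq(np.array([n1,n2,d]),np.array([e1,e2,d@[.52,-.27,.04]]),rcond=None)[0]
print('brush dir',d,np.degrees(np.arcsin(d[2])),'yaw',np.degrees(np.arctan2(d[1],d[0])))
zc=.005+.1*np.sin(np.radians(25)); print('centre',x+d*(zc-x[2])/d[2])
for n,p in(('top',a),('side',b)):print([onz(n,q,z) for q,z in zip(p,(.055,.015))])
E
```

```text
tub top (array([0.5529, 0.0568]), np.float64(0.0564))
tub side (array([0.553 , 0.0597]), np.float64(0.0566))
slot top [0.5552 0.0559 0.08  ] 0.08060533377271836 10.183356849771974
slot side [0.5536 0.05   0.08  ] 0.08081699108085758 27.609226460919405
lid top [0.5317 0.2333 0.072 ] 0.04233528964981481 39.39017759322831
lid side [0.5338 0.2311 0.072 ] 0.042686143002436144 38.46737622180002
brush dir [ 0.88437082 -0.08109938  0.45968593] 27.366842735802106 yaw -5.239535474837289
centre [ 0.52546543 -0.28591004  0.04726183]
[array([ 0.53709587, -0.28668263,  0.055     ]), array([ 0.46496038, -0.28050255,  0.015     ])]
[array([ 0.53985344, -0.28692917,  0.055     ]), array([ 0.44306176, -0.26611877,  0.015     ])]
```

```bash
cat >> h.py <<'E'
def delta(p,yaw=None,Rt=None):
    "shift in tool axes to world p, and dr (tool axes) for target yaw of tool x (tool down)"
    s=observe(); r=R.from_quat(s['ee_rot'])
    if yaw is not None: Rt=R.from_euler('z',yaw,degrees=True)*R.from_euler('x',np.pi)
    print('t',round(s['t'],2),'tcp',s['tool_pos'].round(4),'q',s['joint_positions'].round(2),'F',s['contact_force'].round(1),'w',round(s['width']*.0854,4),'gf',s['gripper_force'])
    if Rt is not None:
        print('dr',(r.inv()*Rt).as_rotvec().round(4)); print('shift after dr',Rt.inv().apply(np.array(p)-s['tool_pos']).round(4))
    print('shift now',r.inv().apply(np.array(p)-s['tool_pos']).round(4))
E
python3 - <<'E'
from h import *
for n in('top','side'):
    g=cv2.imread(f'pics/{n}0.png').min(2).astype(np.float32)
    def samp(c,r,z,a): 
        P=proj(n,np.c_[c[0]+r*np.cos(a),c[1]+r*np.sin(a),np.full(len(a),z)]).astype(np.float32)
        return cv2.remap(g,P[:,0].reshape(1,-1),P[:,1].reshape(1,-1),1)[0]
    a=np.radians(np.arange(0,360,5.))
    best=min((samp((x,y),.045,.085,a).mean()+0*x,x,y) for x in np.arange(.545,.562,.001) for y in np.arange(.047,.066,.001)); print(n,'seal fit',best)
    v=samp((best[1],best[2]),.0375,.08,a)
    print([(int(i*5),int(q)) for i,q in enumerate(v) if q<130])
delta((.533,.232,.2),39)
E
```

```text
top seal fit (np.float64(76.74935150146484), np.float64(0.552), np.float64(0.05700000000000001))
[(0, 88), (5, 36), (10, 28), (15, 33), (20, 101), (185, 93), (190, 84), (195, 88), (200, 119)]
side seal fit (np.float64(31.73154067993164), np.float64(0.554), np.float64(0.05700000000000001))
[(0, 107), (5, 51), (10, 16), (15, 65), (20, 127), (65, 116), (70, 123), (75, 72), (80, 37), (85, 77), (90, 55), (95, 17), (100, 38), (105, 58), (110, 60), (115, 62), (120, 46), (125, 8), (130, 24), (135, 61), (140, 76), (145, 63), (150, 92), (160, 125), (185, 102), (190, 78), (195, 76), (200, 99)]
t 0.1 tcp [ 0.1875 -0.5959  0.2307] q [ 1.22  0.42 -0.01  1.61  0.    1.11 -0.05] F [ 0.3  0.9 -0.5] w 0.0855 gf 0.0
dr [-1.100e-03 -1.000e-04 -3.759e-01]
shift after dr [ 0.7896 -0.4259  0.0307]
shift now [ 0.5781 -0.686   0.0314]
```

```bash
python3 -m jog '{"translation":[[0,0,0],[0,0,0],[0.05,-0.027,0],[0.05,-0.027,0],[0.05,-0.027,0],[0.05,-0.027,0],[0.05,-0.027,0],[0.05,-0.027,0],[0.05,-0.027,0],[0.05,-0.027,0]],"dr":[[0,0,-0.185],[0,0,-0.185],[0,0,0],[0,0,0],[0,0,0],[0,0,0],[0,0,0],[0,0,0],[0,0,0],[0,0,0]]}' 0.06
python3 -c "
from h import *
delta((.533,.232,.2),39)"
```

```text
t: 1.35
tool_pos: [0.3652, -0.1758, 0.2313]
ee_rot: [0.944, 0.331, -0.0, 0.0]
contact_force: [0.2, -1.1, 0.4]
width: 0.703
gripper_force: 0.0
t 1.35 tcp [ 0.3652 -0.1758  0.2313] q [ 0.78  0.03 -0.41  2.11  0.01  1.01 -0.53] F [ 0.2 -1.1  0.4] w 0.06 gf 0.0
dr [ 0.0002  0.0002 -0.006 ]
shift after dr [ 0.387  -0.2114  0.0313]
shift now [ 0.3858 -0.2137  0.0312]
```

```bash
python3 -m jog '{"translation":[[0.0484,-0.0264,0],[0.0484,-0.0264,0],[0.0484,-0.0264,0],[0.0484,-0.0264,0],[0.0484,-0.0264,0.01],[0.0484,-0.0264,0.02],[0.0484,-0.0264,0.02],[0.0484,-0.0264,0.03],[0,0,0.03],[0,0,0]],"dr":[[0,0,-0.006],[0,0,0],[0,0,0],[0,0,0],[0,0,0],[0,0,0],[0,0,0],[0,0,0],[0,0,0],[0,0,0]]}'
python3 - <<'E'
from h import *
delta((.533,.232,.030),39)
for n in('side','top'): cv2.imwrite(f'pics/{n}1.png',capture(n)[:,:,::-1])
T=cv2.imread('pics/top1.png');S=cv2.imread('pics/side1.png')
p=proj('top',[.533,.232,.07])[0];q=proj('side',[.533,.232,.07])[0]
cv2.imwrite('pics/m1.png',np.hstack([crop(T,p,70,80,5)[0],crop(S,q,70,80,5)[0]]))
E
```

```text
t: 2.6
tool_pos: [0.5317, 0.2297, 0.1194]
ee_rot: [0.942, 0.334, -0.002, -0.0]
contact_force: [1.6, 0.6, 1.4]
width: 0.702
gripper_force: 0.0
t 2.6 tcp [0.5317 0.2297 0.1194] q [ 0.03  0.55 -0.64  1.81  0.4   0.92 -1.68] F [1.6 0.6 1.4] w 0.0599 gf 0.0
dr [-0.0018  0.004   0.001 ]
shift after dr [ 0.0025 -0.001   0.0894]
shift now [ 0.0028 -0.0009  0.0894]
```

View pics/m1.png

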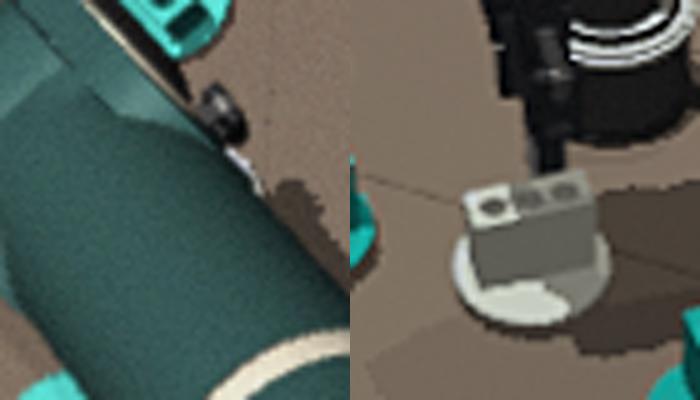

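The side crop shows the lid ahead with one fingertip near crop (545,165). I'll check where the fingertips should project.

```bash
python3 - <<'E'
from h import *
s=observe();r=R.from_quat(s['ee_rot']);p=s['tool_pos'];q=proj('side',[.533,.232,.07])[0];o=(int(q[0]-35),int(q[1]-40))
for y in(-.03,-.036,.03,.036):
    for z in(-.008,-.03): 
        X=proj('side',p+r.apply([0,y,z]))[0];print(y,z,((X-o+.5)*5-.5+[350,0]).round())
E
```

```text
-0.03 -0.008 [543. 161.]
-0.03 -0.03 [542. 133.]
-0.036 -0.008 [546. 169.]
-0.036 -0.03 [545. 140.]
0.03 -0.008 [514.  90.]
0.03 -0.03 [513.  62.]
0.036 -0.008 [512.  84.]
0.036 -0.03 [511.  55.]
```

Both fingertips are where expected. I'll descend and close.

```bash
python3 -m jog '{"translation":[[0.0026,-0.001,0.02],[0,0,0.02],[0,0,0.02],[0,0,0.02],[0,0,0.009],[0,0,0]],"dr":[[0,0,0],[0,0,0],[0,0,0],[0,0,0],[0,0,0],[0,0,0]]}'
python3 -m jog '{"translation":[[0,0,0],[0,0,0],[0,0,0],[0,0,0],[0,0,0],[0,0,0],[0,0,0],[0,0,0]],"dr":[[0,0,0],[0,0,0],[0,0,0],[0,0,0],[0,0,0],[0,0,0],[0,0,0],[0,0,0]]}' 0.0
python3 - <<'E'
from h import *
delta((.533,.232,.030),39)
E
```

```text
t: 3.45
tool_pos: [0.5342, 0.2323, 0.0318]
ee_rot: [0.943, 0.334, -0.0, -0.0]
contact_force: [-1.4, -0.2, 1.0]
width: 0.701
gripper_force: 0.0
t: 4.45
tool_pos: [0.535, 0.2325, 0.0332]
ee_rot: [0.943, 0.334, 0.001, -0.0]
contact_force: [-0.7, -0.0, 7.1]
width: 0.321
gripper_force: 59.9
t 4.45 tcp [0.535  0.2325 0.0332] q [-0.03  0.67 -0.57  1.84  0.5   0.78 -1.76] F [-0.7 -0.   7.1] w 0.0274 gf 59.940013736486435
dr [ 0.0004 -0.0012  0.0001]
shift after dr [-0.0019 -0.0008  0.0032]
shift now [-0.0019 -0.0008  0.0032]
```

The grip is good, but the later clockwise turn would take joint 7 close to its limit. I'll regrasp with the gripper turned half round.

```bash
python3 -m jog '{"translation":[[0,0,0],[0,0,0],[-0.0015,0,-0.02],[0,0,-0.03],[0,0,-0.02],[0,0,0],[0,0,0],[0,0,0],[0,0,0],[0,0,0],[0,0,0],[0,0,0]],"dr":[[0,0,0],[0,0,0],[0,0,0],[0,0,0],[0,0,0],[0,0,-0.185],[0,0,-0.185],[0,0,-0.185],[0,0,-0.185],[0,0,-0.185],[0,0,-0.185],[0,0,-0.185]]}' 0.06
python3 -m jog '{"translation":[[0,0,0],[0,0,0],[0,0,0],[0,0,0],[0,0,0],[0,0,0],[0,0,0],[0,0,0],[0,0,0],[0,0,0],[0,0,0]],"dr":[[0,0,-0.185],[0,0,-0.185],[0,0,-0.185],[0,0,-0.185],[0,0,-0.185],[0,0,-0.185],[0,0,-0.185],[0,0,-0.185],[0,0,-0.185],[0,0,-0.182],[0,0,0]]}'
python3 - <<'E'
from h import *
delta((.5333,.232,.030),219)
E
```

```text
t: 5.95
tool_pos: [0.5335, 0.2311, 0.1032]
ee_rot: [0.548, 0.836, 0.0, 0.0]
contact_force: [1.0, -0.7, 0.5]
width: 0.703
gripper_force: 0.0
t: 7.32
tool_pos: [0.5335, 0.231, 0.1028]
ee_rot: [-0.333, 0.943, -0.0, -0.0]
contact_force: [0.1, 0.0, -0.5]
width: 0.699
gripper_force: 0.0
t 7.33 tcp [0.5335 0.231  0.1028] q [ 0.38  0.88 -1.23  1.8   0.91  1.16  1.09] F [ 0.1  0.  -0.5] w 0.0597 gf 0.0
dr [-0.0002 -0.0001 -0.0008]
shift after dr [-0.0005  0.0009  0.0728]
shift now [-0.0005  0.0009  0.0728]
```

```bash
python3 -m jog '{"translation":[[0,0.001,0.02],[0,0,0.02],[0,0,0.02],[0,0,0.013],[0,0,0]],"dr":[[0,0,0],[0,0,0],[0,0,0],[0,0,0],[0,0,0]]}'
python3 -m jog '{"translation":[[0,0,0],[0,0,0],[0,0,0],[0,0,0],[0,0,0],[0,0,0]],"dr":[[0,0,0],[0,0,0],[0,0,0],[0,0,0],[0,0,0],[0,0,0]]}' 0.0
python3 -m jog '{"translation":[[0,0,-0.02],[0,0,-0.03],[0,0,-0.04],[0,0,-0.03],[0,0,0]],"dr":[[0,0,0],[0,0,0],[0,0,0],[0,0,0],[0,0,0]]}'
python3 - <<'E'
from h import *
delta((.553,.057,.15),190.5)
for n in('side','top'): cv2.imwrite(f'pics/{n}2.png',capture(n)[:,:,::-1])
E
```

```text
t: 7.95
tool_pos: [0.5322, 0.2321, 0.0284]
ee_rot: [-0.334, 0.943, 0.0, -0.001]
contact_force: [-0.3, 0.6, 0.1]
width: 0.699
gripper_force: 0.0
t: 8.7
tool_pos: [0.5331, 0.2323, 0.0302]
ee_rot: [-0.334, 0.943, 0.0, 0.001]
contact_force: [0.2, 0.1, 6.9]
width: 0.32
gripper_force: 59.9
t: 9.32
tool_pos: [0.5334, 0.2328, 0.1525]
ee_rot: [-0.334, 0.943, -0.0, 0.002]
contact_force: [0.0, 0.3, -2.2]
width: 0.323
gripper_force: 59.3
t 9.32 tcp [0.5334 0.2328 0.1525] q [ 0.38  0.78 -1.23  1.77  0.8   1.19  1.16] F [ 0.   0.3 -2.2] w 0.0276 gf 59.312523901462555
dr [-0.0008  0.0037  0.4982]
shift after dr [ 0.0127 -0.1764  0.0025]
shift now [ 0.0955 -0.1489  0.0024]
```

```bash
python3 -m jog '{"translation":[[0,0,0],[0,0,0],[0,0,0],[0.003,-0.044,0],[0.003,-0.044,0],[0.003,-0.044,0],[0.003,-0.044,0],[0,0,0],[0,0,0]],"dr":[[0,0,0.166],[0,0,0.166],[0,0,0.166],[0,0,0],[0,0,0],[0,0,0],[0,0,0],[0,0,0],[0,0,0]]}'
python3 - <<'E'
from h import *
delta((.553,.057,.15),190.5)
s=observe()
for n in('side','top'): cv2.imwrite(f'pics/{n}3.png',capture(n)[:,:,::-1])
T=cv2.imread('pics/top3.png');S=cv2.imread('pics/side3.png')
p=proj('top',[.553,.057,.12])[0];q=proj('side',[.553,.057,.12])[0]
cv2.imwrite('pics/m3.png',np.hstack([crop(T,p,70,80,5)[0],crop(S,q,70,80,5)[0]])); print(p,q)
E
```

```text
t: 10.55
tool_pos: [0.5525, 0.0572, 0.1489]
ee_rot: [-0.092, 0.996, 0.0, -0.001]
contact_force: [0.4, 0.4, -1.7]
width: 0.319
gripper_force: 59.7
t 10.55 tcp [0.5525 0.0572 0.1489] q [ 0.69  0.69 -1.17  1.84  0.71  1.11  1.01] F [ 0.4  0.4 -1.7] w 0.0272 gf 59.71265763044357
dr [ 0.0008 -0.001   0.0001]
shift after dr [-0.0004 -0.0003 -0.0011]
shift now [-0.0004 -0.0003 -0.0011]
[256.25313422 215.92096311] [276.52271178 213.88608157]
```

View pics/m3.png

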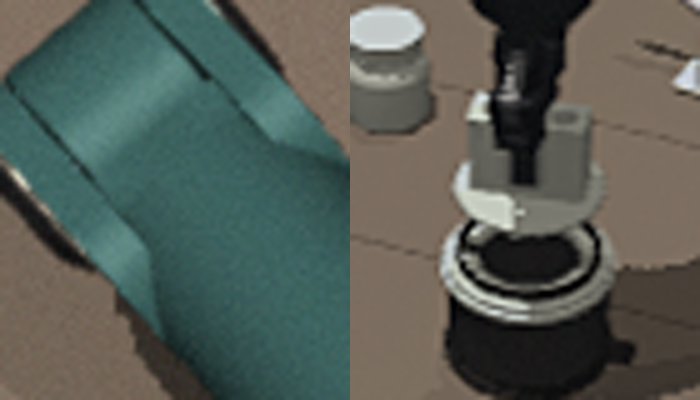

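The side crop shows the held lid above the tub. The plate spans columns 454–606, the block 468–592 and the rim 441–614. I'll compare these with the predicted extents.

```bash
python3 - <<'E'
from h import *
s=observe();p=s['tool_pos'];o=np.array([int(276.5227-35),int(213.886-40)])
a=np.linspace(0,6.283,73)
def ext(c,r,z):
    X=(proj('side',np.c_[c[0]+r*np.cos(a),c[1]+r*np.sin(a),z+0*a])-o+.5)*5-.5+[350,0]; return X.min(0).round(1),X.max(0).round(1)
zl=p[2]+.0158-.046
print('plate',ext(p,.0465,zl+.019),ext(p,.0465,zl+.014)); print('rim',ext((.553,.057),.053,.08)); print('seal in',ext((.553,.057),.0425,.086))
u=np.array([np.cos(np.radians(10.5)),np.sin(np.radians(10.5)),0]);v=np.array([-u[1],u[0],0])
for k in(-1,1):
  for l in (-1,1):
    print('block',k,l,((proj('side',[p[0],p[1],zl+.074]+k*.036*u+l*.014*v)-o+.5)*5-.5+[350,0]).round(1))
print('1mm u',(proj('side',p+.001*u)-proj('side',p))*5,(proj('side',p+.001*v)-proj('side',p))*5)
# auto: plate extents on subpixel
g=cv2.imread('pics/side3.png'); sub=g[o[1]:o[1]+80,o[0]:o[0]+70].min(2)
for r in (36,37,38,39,40): print(r,sub[r,18:54])
for r in (51,52,53,54): print(r,sub[r,15:56])
E
```

```text
plate (array([455.1, 139.8]), array([604.4, 233.1])) (array([455.2, 146. ]), array([604.2, 239.4]))
rim (array([446.7, 202.6]), array([612.2, 310.3]))
seal in (array([463. , 205.6]), array([596. , 291.8]))
block -1 -1 [[592.4 107.9]]
block -1 1 [[584.3 135.2]]
block 1 -1 [[476.9  94. ]]
block 1 1 [[466.9 120.9]]
1mm u [[-1.58271469 -0.19905297]] [[-0.31714491  0.98068502]]
36 [ 95  91 107 183 207 175  95  81  84  86  88  90  88  72  42  18  19  17
  16  54  75  82  86  84  84  84  85  85  76  88 111 114 108  99  97  96]
37 [ 95  89 130 190 206 175 105  92  93  87  85  87  84  80  78  72  66  64
  58  68  82  86  85  85  84  85  84  83  76  88 108 114 102  94  96  96]
38 [ 95  92 104 171 197 197 189 178 169 142 127 129 119  93  81  86  88  88
  85  84  84  83  83  84  83  83  84  84  80 100 115 114 108  99  96  96]
39 [ 95  93  82 141 188 195 193 195 197 199 201 202 206 176 112 104 103  96
  92  93  89  85  84  84  84  83  83  82  81 100 114 112  93  87  96  96]
40 [ 95  95  90  99 169 197 193 191 191 191 191 192 194 202 170 103 111 113
 114 115 116 115 111 107 104  95  91  92 100 111 114 102  92  97  97  96]
51 [ 78  76  77 146 198 179  71 137 166 125  93  18  18  23  23  24  24  24
  24  25  24  23  22  23  21  24  24  23  22  16  34  73  91  62   2  86
 118 116 105  96  97]
52 [ 96  94  96 148 192 195 122  27  95 122 102  50  17  22  23  23  22  23
  22  25  23  25  25  22  23  23  25  20  19  14  24  72  82  42  16  92
 114 118 114  96  96]
53 [ 95  93  80 177 195 193 163   1  90 125 100  54  17  17  22  24  22  23
  23  25  24  26  21  22  24  22  22  18  18  31  58  89  71  10  45 101
  99  98 108  75  44]
54 [ 96  93  85 178 160 156 178  92   0  40 104 108  59  26  16  18  20  23
  22  21  21  22  23  21  22  21  15  19  43 106 131 101  38  20  95 119
 106  84  57  49  53]
```

The lid is centred in the grip. I'll lower it, slowing near the rim.

```bash
python3 -m jog '{"translation":[[-0.001,0,0.012],[0,0,0.012],[0,0,0.01],[0,0,0.003],[0,0,0.003],[0,0,0.003],[0,0,0]],"dr":[[0,0,0],[0,0,0],[0,0,0],[0,0,0],[0,0,0],[0,0,0],[0,0,0]]}'
python3 - <<'E'
from h import *
delta((.5535,.0575,.0982),190.5)
E
```

```text
t: 11.52
tool_pos: [0.5539, 0.057, 0.1064]
ee_rot: [-0.091, 0.996, 0.0, -0.0]
contact_force: [0.3, -0.4, -2.1]
width: 0.321
gripper_force: 59.7
t 11.53 tcp [0.5539 0.057  0.1064] q [ 0.65  0.74 -1.11  1.86  0.77  1.05  0.97] F [ 0.3 -0.4 -2.1] w 0.0274 gf 59.71282750368118
dr [ 0.     -0.0001 -0.0001]
shift after dr [0.0003 0.0006 0.0082]
shift now [0.0003 0.0006 0.0082]
```

The lugs have passed the rim level with no contact. Now I'll press.

```bash
python3 -m jog '{"translation":[[0,0,0.003],[0,0,0.002],[0,0,0.002],[0,0,0.002],[0,0,0]],"dr":[[0,0,0],[0,0,0],[0,0,0],[0,0,0],[0,0,0]]}'
python3 - <<'E'
from h import *
delta((.5535,.0575,.0982),190.5)
E
```

```text
t: 12.15
tool_pos: [0.554, 0.057, 0.0974]
ee_rot: [-0.091, 0.996, -0.0, 0.0]
contact_force: [-1.7, -2.4, 4.4]
width: 0.314
gripper_force: 60.4
t 12.15 tcp [0.554  0.057  0.0974] q [ 0.64  0.75 -1.1   1.87  0.79  1.03  0.96] F [-1.7 -2.4  4.4] w 0.0268 gf 60.408840626478195
dr [-0.      0.     -0.0001]
shift after dr [ 0.0004  0.0005 -0.0008]
shift now [ 0.0004  0.0005 -0.0008]
```

```bash
python3 -m jog '{"translation":[[0,0,0.0008],[0,0,0],[0,0,0],[0,0,0],[0,0,0],[0,0,0]],"dr":[[0,0,0],[0,0,0.12],[0,0,0.12],[0,0,0.12],[0,0,0.12],[0,0,0]]}'
python3 - <<'E'
from h import *
delta((.5535,.0575,.0982),140.5)
print(observe()['torque'])
E
```

```text
t: 12.9
tool_pos: [0.5543, 0.0574, 0.097]
ee_rot: [0.149, 0.989, 0.0, 0.0]
contact_force: [0.7, 0.0, 4.7]
width: 0.32
gripper_force: 60.7
t 12.9 tcp [0.5543 0.0574 0.097 ] q [ 0.59  0.69 -1.    1.87  0.71  0.98  0.54] F [0.7 0.  4.7] w 0.0273 gf 60.65182484686375
dr [0.0006 0.0008 0.3911]
shift after dr [ 0.0006 -0.0004 -0.0012]
shift now [ 0.0008 -0.0002 -0.0012]
[ 0.06608754  0.00371625 -0.17455486]
```

```bash
python3 -m jog '{"translation":[[0,0,0],[0,0,0],[0,0,0],[0,0,0],[0,0,0]],"dr":[[0,0,0.12],[0,0,0.12],[0,0,0.1],[0,0,0.06],[0,0,0]]}'
python3 - <<'E'
from h import *
delta((.5535,.0575,.0982),140.5)
print(observe()['torque'])
E
```

```text
t: 13.52
tool_pos: [0.5542, 0.0573, 0.0969]
ee_rot: [0.342, 0.94, 0.0, 0.0]
contact_force: [0.0, -0.4, 5.4]
width: 0.321
gripper_force: 60.7
t 13.53 tcp [0.5542 0.0573 0.0969] q [ 0.54  0.65 -0.92  1.87  0.64  0.94  0.2 ] F [ 0.  -0.4  5.4] w 0.0275 gf 60.69108456373215
dr [ 0.0006  0.0005 -0.0077]
shift after dr [ 0.0007 -0.0003 -0.0013]
shift now [ 0.0006 -0.0003 -0.0013]
[-0.10582626  0.20180085 -0.07537605]
```

```bash
python3 -m jog '{"translation":[[0,0,0],[0,0,0],[0,0,0]],"dr":[[0,0,0.04],[0,0,0.04],[0,0,0]]}'
python3 - <<'E'
from h import *
delta((.5535,.0575,.0982),140.5)
print(observe()['torque'])
E
```

```text
t: 13.9
tool_pos: [0.5542, 0.0569, 0.0968]
ee_rot: [0.378, 0.926, -0.0, 0.0]
contact_force: [-0.1, -4.7, 7.2]
width: 0.319
gripper_force: 90.0
t 13.9 tcp [0.5542 0.0569 0.0968] q [ 0.52  0.64 -0.9   1.87  0.62  0.94  0.13] F [-0.1 -4.7  7.2] w 0.0273 gf 89.95786118321121
dr [-0.0002  0.0011 -0.0855]
shift after dr [ 0.0009  0.     -0.0014]
shift now [ 0.0009 -0.0001 -0.0014]
[-0.48289354  0.54409807  2.06559103]
```

The end stop is felt at about 2 Nm, so the lid is locked. I'll ease the turn, release, rise and check.

```bash
python3 -m jog '{"translation":[[0,0,-0.001],[0,0,0],[0,0,0],[0,0,-0.02],[0,0,-0.04],[0,0,-0.05],[0,0,-0.03],[0,0,0]],"dr":[[0,0,-0.04],[0,0,0],[0,0,0],[0,0,0],[0,0,0],[0,0,0],[0,0,0],[0,0,0]]}' 0.06
python3 - <<'E'
from h import *
delta((.5544,-.2885,.15),175)
E
```

```text
t: 14.9
tool_pos: [0.5548, 0.0575, 0.2408]
ee_rot: [0.36, 0.933, 0.001, 0.002]
contact_force: [-0.6, 0.1, -0.7]
width: 0.701
gripper_force: 0.0
t 14.9 tcp [0.5548 0.0575 0.2408] q [ 0.64  0.48 -1.05  1.75  0.45  1.17  0.3 ] F [-0.6  0.1 -0.7] w 0.0599 gf 0.0
dr [ 0.0015  0.0039 -0.6495]
shift after dr [-0.0297 -0.3447  0.0908]
shift now [-0.2319 -0.2568  0.0909]
```

```bash
python3 -m jog '{"translation":[[0,0,0],[0,0,0],[0,0,0],[0,0,0],[-0.0042,-0.0492,0],[-0.0042,-0.0492,0],[-0.0042,-0.0492,0],[-0.0042,-0.0492,0.02],[-0.0042,-0.0492,0.02],[-0.0042,-0.0492,0.03],[-0.0042,-0.0492,0.02],[0,0,0]],"dr":[[0,0,-0.162],[0,0,-0.162],[0,0,-0.162],[0,0,-0.162],[0,0,0],[0,0,0],[0,0,0],[0,0,0],[0,0,0],[0,0,0],[0,0,0],[0,0,0]]}' 0.05
python3 - <<'E'
from h import *
delta((.5544,-.2885,.041),175)
for n in('side','top'): cv2.imwrite(f'pics/{n}4.png',capture(n)[:,:,::-1])
T=cv2.imread('pics/top4.png');S=cv2.imread('pics/side4.png')
p=proj('top',[.553,.057,.12])[0];q=proj('side',[.553,.057,.12])[0];b=proj('side',[.5544,-.2885,.06])[0]; print(p,q,b)
cv2.imwrite('pics/m4.png',np.hstack([crop(T,p,52,80,5)[0],crop(S,q,52,80,5)[0],crop(S,b,56,80,5)[0]]))
E
```

```text
t: 16.4
tool_pos: [0.551, -0.2923, 0.1454]
ee_rot: [0.047, 0.999, 0.001, -0.002]
contact_force: [-0.4, 0.6, 1.3]
width: 0.582
gripper_force: 0.0
t 16.4 tcp [ 0.551  -0.2923  0.1454] q [ 1.15  0.75 -1.05  1.67  0.71  1.15  1.38] F [-0.4  0.6  1.3] w 0.0497 gf 0.0
dr [ 0.0011 -0.0031 -0.0071]
shift after dr [-0.0031  0.004   0.1044]
shift now [-0.0034  0.0039  0.1044]
[256.25313422 215.92096311] [276.52271178 213.88608157] [309.59058177 173.10736383]
```

View pics/m4.png

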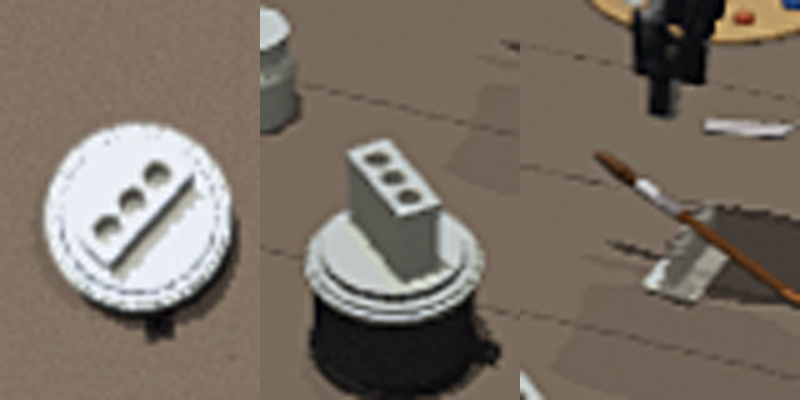

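The lid sits level and turned on the tub, with its middle well at top crop (131,201) and side crop (132,178). The brush is undisturbed, with the ferrule around (660,195) in the third crop.

```bash
python3 - <<'E'
from h import *
f=lambda o,p:((p[0]+.5)/5-.5+o[0],(p[1]+.5)/5-.5+o[1])
for n,o,ps in(('top',(230,175),[(107,228),(131,201),(157,174)]),('side',(250,173),[(117,160),(132,178),(148,197)])):
    P=np.array([onz(n,f(o,p),.142) for p in ps]);d=P[2]-P[0];print(n,P.mean(0).round(4),np.linalg.norm(d),np.degrees(np.arctan2(d[1],d[0])))
o=(int(309.59-28),int(173.107-40))
for p,z in(((645,186),.005+.156*.4226),((677,212),.005+.116*.4226)): print(onz('side',f(o,(p[0]-520,p[1])),z))
# top ferrule from first picture
for p,z in(((651,43),.071),((643,107),.054)): print('top',onz('top',f((342,205),(p[0]-500,p[1])),z))
E
python3 -m jog '{"translation":[[-0.0033,0.004,0.03],[0,0,0.03],[0,0,0.01],[0,0,0]],"dr":[[0,0,-0.007],[0,0,0],[0,0,0],[0,0,0]]}'
```

```text
top [0.5537 0.0567 0.142 ] 0.04213125412502631 -41.13786612836104
side [0.5547 0.0568 0.142 ] 0.04169315512461136 139.43268706410694
[ 0.57113471 -0.28864692  0.0709256 ]
[ 0.54423954 -0.28819368  0.0540216 ]
top [ 0.57452467 -0.2891547   0.071     ]
top [ 0.53720748 -0.28748706  0.054     ]
t: 17.0
tool_pos: [0.5566, -0.2841, 0.0781]
ee_rot: [0.04, 0.999, 0.0, 0.0]
contact_force: [0.1, 1.6, 0.8]
width: 0.586
gripper_force: 0.0
```

```bash
python3 -m jog '{"translation":[[0,0,0]],"dr":[[0,0,0]]}' >/dev/null; python3 - <<'E'
from h import *
delta((.5550,-.2886,.041),175)
E
```

```text
t 17.12 tcp [ 0.5569 -0.2848  0.0789] q [ 1.1   0.83 -0.99  1.7   0.79  1.06  1.33] F [0.  0.2 0.4] w 0.0502 gf 0.0
dr [-0.0004  0.0013  0.0057]
shift after dr [ 0.0016 -0.004   0.0379]
shift now [ 0.0017 -0.004   0.0379]
```

```bash
python3 -m jog '{"translation":[[0.0017,-0.004,0],[0,0,0.015],[0,0,0.015],[0,0,0.008],[0,0,0]],"dr":[[0,0,0.005],[0,0,0],[0,0,0],[0,0,0],[0,0,0]]}'
python3 -m jog '{"translation":[[0,0,0],[0,0,0],[0,0,0],[0,0,0],[0,0,0],[0,0,0]],"dr":[[0,0,0],[0,0,0],[0,0,0],[0,0,0],[0,0,0],[0,0,0]]}' 0.0
python3 - <<'E'
from h import *
delta((.5550,-.2886,.041),175)
E
```

```text
t: 17.75
tool_pos: [0.554, -0.2884, 0.0387]
ee_rot: [0.043, 0.999, 0.0, -0.001]
contact_force: [-0.8, -1.0, -0.0]
width: 0.589
gripper_force: 0.0
t: 18.5
tool_pos: [0.5544, -0.2888, 0.0397]
ee_rot: [0.043, 0.999, -0.0, 0.0]
contact_force: [0.6, 0.4, 1.2]
width: 0.104
gripper_force: 58.5
t 18.5 tcp [ 0.5544 -0.2888  0.0397] q [ 1.08  0.88 -0.94  1.72  0.83  1.    1.31] F [0.6 0.4 1.2] w 0.0089 gf 58.45677015837282
dr [-0.0001  0.0002  0.0004]
shift after dr [-0.0006  0.0003 -0.0013]
shift now [-0.0006  0.0003 -0.0013]
```

The ferrule is gripped. I'll lift and pitch the brush upright.

```bash
python3 -m jog '{"translation":[[0,0,-0.02],[0,0,-0.05],[0,0,-0.06],[0,0,-0.06],[0,0,-0.04],[0,0,0],[0,0,0],[0,0,0],[0,0,0],[0,0,0],[0,0,0],[0,0,0]],"dr":[[0,0,0],[0,0,0],[0,0,0],[0,0,0],[0,0,0],[0,-0.162,0],[0,-0.162,0],[0,-0.162,0],[0,-0.162,0],[0,-0.162,0],[0,-0.162,0],[0,-0.162,0]]}'
python3 -m jog '{"translation":[[0,0,0],[0,0,0]],"dr":[[0,0,0],[0,0,0]]}'
python3 - <<'E'
from h import *
yb=R.from_euler('z',175,degrees=True)*R.from_euler('x',np.pi)*R.from_euler('y',-65,degrees=True)
delta((.5542,.0568,.32),Rt=yb)
s=observe();r=R.from_quat(s['ee_rot']);print(r.as_matrix().round(2))
for n in('side','top'): cv2.imwrite(f'pics/{n}5.png',capture(n)[:,:,::-1])
T=cv2.imread('pics/top5.png');S=cv2.imread('pics/side5.png');g=s['tool_pos']+r.apply([0,0,-.019])
p=proj('top',g)[0];q=proj('side',g)[0];print(g,p,q)
cv2.imwrite('pics/m5.png',np.hstack([crop(T,p,76,110,5)[0],crop(S,q,76,110,5)[0]]))
E
```

```text
t: 20.0
tool_pos: [0.5609, -0.288, 0.2865]
ee_rot: [0.028, 0.908, 0.009, 0.419]
contact_force: [1.0, 0.2, 0.4]
width: 0.102
gripper_force: 58.5
t: 20.25
tool_pos: [0.561, -0.2879, 0.2857]
ee_rot: [0.028, 0.908, 0.009, 0.418]
contact_force: [1.0, 0.3, -0.1]
width: 0.106
gripper_force: 58.5
t 20.25 tcp [ 0.561  -0.2879  0.2857] q [ 1.74  0.39 -1.27  2.09 -0.45  0.21  2.55] F [ 1.   0.3 -0.1] w 0.009 gf 58.52331323942053
dr [ 0.0582 -0.2737 -0.01  ]
shift after dr [-0.0155  0.3428 -0.0478]
shift now [-0.0013  0.3452 -0.03  ]
[[-0.65  0.04  0.76]
 [ 0.06  1.   -0.01]
 [-0.76  0.04 -0.65]]
[ 0.54656261 -0.28779755  0.2980966 ] [388.78644663 213.20059426] [314.97482442 117.03367524]
```

View pics/m5.png

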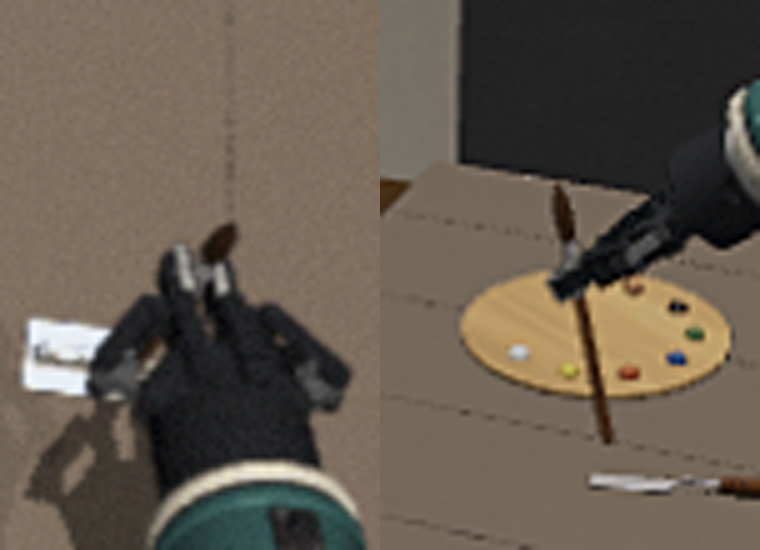

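The top crop shows the brush held and tilted, with the bristles at (220,240). The side crop shows about 16° of tilt left, with the handle end at (607,440). Joints 3 and 6 are at their limits, so I'll fit a simple kinematic model to find a reachable upright pose.

```bash
cat > kin.py <<'E'
from h import *
import itertools
from scipy.optimize import least_squares
s=observe()
D=[([1.2245,.4179,-.0103,1.6141,.0047,1.1107,-.053],[.98841,.15181,-.0001,-.0005],[.18746,-.59591,.23075]),
([.78,.03,-.41,2.11,.01,1.01,-.53],[.944,.331,0,0],[.3652,-.1758,.2313]),
([.03,.55,-.64,1.81,.4,.92,-1.68],[.942,.334,-.002,0],[.5317,.2297,.1194]),
([-.03,.67,-.57,1.84,.5,.78,-1.76],[.943,.334,.001,0],[.535,.2325,.0332]),
([.38,.88,-1.23,1.8,.91,1.16,1.09],[-.333,.943,0,0],[.5335,.231,.1028]),
([.69,.69,-1.17,1.84,.71,1.11,1.01],[-.092,.996,0,-.001],[.5525,.0572,.1489]),
([.52,.64,-.9,1.87,.62,.94,.13],[.378,.926,0,0],[.5542,.0569,.0968]),
([1.15,.75,-1.05,1.67,.71,1.15,1.38],[.047,.999,.001,-.002],[.551,-.2923,.1454]),
([1.08,.88,-.94,1.72,.83,1.,1.31],[.043,.999,0,0],[.5544,-.2888,.0397]),
([1.735,.39,-1.27,2.09,-.45,.21,2.55],[.028,.908,.009,.418],[.561,-.2879,.2857])]
AX='zyzyzyz'
def frames(q,sg,c):
    r=R.from_euler('z',c[0]); o=[r]
    for i in range(7): r=r*R.from_euler(AX[i],sg[i]*q[i]); o.append(r)
    o[-1]=r*R.from_euler('z',c[1]); return o
def err(sg,c): return np.concatenate([(frames(q,sg,c)[-1].inv()*R.from_quat(t)).as_rotvec() for q,t,_ in D])
def fit():
    best=None
    for s1,s3,s5,s7 in itertools.product((1,-1),repeat=4):
        for c0 in(0,1.57,3.14,-1.57):
          sg=(s1,1,s3,1,s5,1,s7); f=least_squares(lambda c:err(sg,c),[c0,0.5])
          if best is None or f.cost<best[0]: best=(f.cost,sg,f.x)
    return best
cost,SG,C=fit()
def rows(q):
    o=frames(q,SG,C); m=[o[i].as_matrix() for i in range(8)]
    return np.c_[[0,0,1],m[2]@[0,0,1],m[2]@[1,0,0],m[4]@[0,0,1],m[4]@[1,0,0],m[7]@[0,0,1],m[6]@[1,0,0]]
A=np.vstack([rows(q) for q,_,_ in D]); B=np.concatenate([p for *_,p in D])
L=np.linalg.lstsq(A,B,rcond=None)[0]
def fk(q): return rows(q)@L,frames(q,SG,C)[-1]
LO=np.array([-2.81,-.39,-1.27,.06,-1.19,.19,-2.82]);HI=np.array([2.81,2.02,1.25,2.57,4.33,2,2.82])
if __name__=='__main__':
    print(cost,SG,C,'L',L.round(3),'res',np.abs(A@L-B).max())
E
python3 kin.py
```

```text
0.00013471706965068457 (-1, 1, -1, 1, -1, 1, -1) [-0.00271311  1.56728387] L [0.306 0.508 0.033 0.465 0.016 0.309 0.017] res 0.02837450570697833
```

```bash
cat > scan.py <<'E'
from kin import *
R0=R.from_euler('z',180,degrees=True)*R.from_euler('x',np.pi)*R.from_euler('y',-65,degrees=True) # tool points +x, 25 below horizontal
def solve(Rt,g,q0,mar=.06):
    t=g+Rt.apply([0,0,.019])
    def f(q):
        p,r=fk(q); return np.r_[(p-t)*10,(r.inv()*Rt).as_rotvec()*3,(q-q0)*.003]
    return least_squares(f,np.clip(q0,LO+mar+.01,HI-mar-.01),bounds=(LO+mar,HI-mar))
q0=observe()['joint_positions']; rng=np.random.default_rng(0)
for phi in range(-180,180,20):
    out=[]
    for gz in(.30,.224):
        best=None
        for k in range(8):
            s=solve(R.from_euler('z',phi,degrees=True)*R0,np.array([.554,.057,gz]),q0 if k==0 else rng.uniform(LO,HI))
            c=np.linalg.norm(s.fun[:6])
            if best is None or c<best[0]: best=(c,s.x)
            if c<.02: break
        out.append((round(best[0],3),best[1].round(2)))
    print(phi,out[0],out[1])
E
python3 scan.py
```

```text
-180 (np.float64(0.936), array([ 0.11,  0.72, -0.3 ,  1.38, -0.02,  1.94, -1.81])) (np.float64(0.635), array([ 0.05,  0.84, -0.21,  1.33, -0.01,  1.94, -1.76]))
-160 (np.float64(0.817), array([-0.56,  0.8 ,  0.63,  1.36,  0.04,  1.94, -1.05])) (np.float64(0.539), array([-0.45,  0.89,  0.46,  1.32,  0.03,  1.94, -1.15]))
-140 (np.float64(0.272), array([-0.81,  1.01,  1.03,  1.28,  0.06,  1.94, -0.57])) (np.float64(0.068), array([-0.72,  1.05,  0.85,  1.25,  0.05,  1.94, -0.71]))
-120 (np.float64(0.0), array([-0.48,  0.73,  0.15,  1.38,  0.6 ,  1.94, -0.9 ])) (np.float64(0.0), array([-0.37,  0.82, -0.04,  1.41,  0.64,  1.9 , -1.06]))
-100 (np.float64(0.0), array([-0.26,  0.65, -0.34,  1.58,  0.93,  1.89, -0.97])) (np.float64(0.0), array([-0.33,  0.74, -0.24,  1.6 ,  0.9 ,  1.78, -1.04]))
-80 (np.float64(0.0), array([-0.15,  0.58, -0.57,  1.79,  1.16,  1.77, -0.93])) (np.float64(0.0), array([-0.22,  0.67, -0.47,  1.82,  1.16,  1.68, -1.04]))
-60 (np.float64(0.0), array([ 0.01,  0.51, -0.81,  2.  ,  1.38,  1.64, -0.89])) (np.float64(0.0), array([-0.05,  0.64, -0.73,  2.03,  1.44,  1.62, 
[... 1028 characters left out ...]
.float64(0.0), array([ 1.13,  0.9 , -1.11,  1.9 , -0.48,  0.85, -2.76]))
100 (np.float64(0.0), array([ 0.7 ,  0.62, -0.55,  1.69, -0.73,  1.45, -2.5 ])) (np.float64(0.0), array([ 0.5 ,  0.68, -0.26,  1.72, -0.82,  1.46, -2.3 ]))
120 (np.float64(0.0), array([ 0.08,  0.68,  0.25,  1.49, -0.83,  1.94, -2.16])) (np.float64(0.0), array([ 0.38,  0.78, -0.22,  1.51, -0.64,  1.7 , -2.26]))
140 (np.float64(0.0), array([ 0.46,  0.84, -0.58,  1.3 , -0.36,  1.94, -2.4 ])) (np.float64(0.0), array([ 0.68,  1.16, -1.11,  1.3 ,  0.01,  1.82, -2.68]))
160 (np.float64(0.527), array([ 0.53,  0.93, -0.92,  1.31, -0.06,  1.94, -2.42])) (np.float64(2.618), array([ 0.56,  1.26, -1.21,  1.26,  0.  ,  1.94,  2.76]))
```

An upright pose with the tool pointing toward −y (about −80°) is comfortable for the joints. I'll unpitch, yaw −80°, move over the tub and pitch again.

```bash
python3 -m jog '{"translation":[[0,0,0],[0,0,0],[0,0,0],[0,0,0],[0,0,0],[0,0,0],[0,0,0]],"dr":[[0,0.17,0],[0,0.17,0],[0,0.17,0],[0,0.17,0],[0,0.17,0],[0,0,0],[0,0,0]]}'
python3 - <<'E'
from h import *
delta((.5542,.0568,.29),95)
E
```

```text
t: 21.22
tool_pos: [0.5653, -0.2833, 0.2759]
ee_rot: [0.015, 0.995, 0.028, 0.098]
contact_force: [-0.2, -0.2, 0.4]
width: 0.104
gripper_force: 58.7
t 21.23 tcp [ 0.5653 -0.2833  0.2759] q [ 0.98  0.38 -0.64  1.65  0.12  1.02  1.88] F [-0.2 -0.2  0.4] w 0.0089 gf 58.67105132754659
dr [0.1906 0.1177 1.4483]
shift after dr [ 0.3398  0.0186 -0.0141]
shift now [0.02   0.34   0.0019]
```

```bash
python3 -m jog '{"translation":[[0,0,0],[0,0,0],[0,0,0],[0,0,0],[0,0,0],[0,0,0],[0,0,0],[0,0,0],[0,0,0],[0,0,0],[0,0,0],[0,0,0]],"dr":[[0,0.1,0],[0,0.1,0],[0,0,0.175],[0,0,0.175],[0,0,0.175],[0,0,0.175],[0,0,0.175],[0,0,0.175],[0,0,0.175],[0,0,0.175],[0,0,0],[0,0,0]]}'
python3 - <<'E'
from h import *
delta((.5542,.0568,.30),95)
E
```

```text
t: 22.72
tool_pos: [0.5649, -0.284, 0.2764]
ee_rot: [0.652, 0.758, 0.021, -0.02]
contact_force: [-0.2, 0.2, -0.3]
width: 0.104
gripper_force: 58.7
t 22.73 tcp [ 0.5649 -0.284   0.2764] q [ 0.68  0.43 -0.32  1.51  0.08  1.25  0.5 ] F [-0.2  0.2 -0.3] w 0.0089 gf 58.72918039094657
dr [ 0.0043 -0.0587  0.063 ]
shift after dr [ 0.3404  0.0191 -0.0236]
shift now [ 0.3393  0.0405 -0.0036]
```

```bash
python3 -m jog '{"translation":[[0.04,0.019,-0.03],[0.05,0,0],[0.05,0,0],[0.05,0,0],[0.05,0,0],[0,0,0],[0,0,0],[0,0,0],[0,0,0],[0,0,0],[0,0,0],[0,0,0]],"dr":[[0,0,0.06],[0,0,0],[0,0,0],[0,0,0],[0,0,0],[0,-0.17,0],[0,-0.17,0],[0,-0.17,0],[0,-0.17,0],[0,-0.17,0],[0,-0.17,0],[0,-0.17,0]]}'
cat > up.py <<'E'
from h import *
import sys
# target: tool pose for upright brush, azimuth phi of tool
phi=float(sys.argv[1]); g=np.array([float(v) for v in sys.argv[2:5]])
Rt=R.from_euler('z',phi+180,degrees=True)*R.from_euler('x',np.pi)*R.from_euler('y',-65,degrees=True)
delta(g+Rt.apply([0,0,.019]),Rt=Rt)
s=observe();r=R.from_quat(s['ee_rot']);b=r.apply([-np.cos(.4363),0,-np.sin(.4363)])
print('brush dir',b.round(3),'grip',(s['tool_pos']+r.apply([0,0,-.019])).round(4),'tool az',np.degrees(np.arctan2(*r.apply([0,0,1])[[1,0]])))
E
python3 up.py -85 .5542 .0568 .31
```

```text
t: 24.22
tool_pos: [0.5613, -0.0437, 0.3209]
ee_rot: [0.569, 0.622, -0.363, 0.397]
contact_force: [-0.6, -0.5, 0.0]
width: 0.106
gripper_force: 58.5
t 24.23 tcp [ 0.5613 -0.0437  0.3209] q [-0.2   0.47 -0.34  1.79  1.09  1.68 -0.81] F [-0.6 -0.5  0. ] w 0.009 gf 58.49127740293625
dr [0.0027 0.0011 0.0006]
shift after dr [ 0.0524  0.0017 -0.0677]
shift now [ 0.0524  0.0019 -0.0677]
brush dir [-0.001  0.001  1.   ] grip [ 0.5597 -0.0265  0.3289] tool az -84.8294298194823
```

The brush is upright by the model. I'll move over the well and look.

```bash
python3 -m jog '{"translation":[[0.0262,0.001,-0.0338],[0.0262,0.001,-0.0338],[0,0,0],[0,0,0]],"dr":[[0,0,0],[0,0,0],[0,0,0],[0,0,0]]}'
python3 up.py -85 .5542 .0568 .31
python3 - <<'E'
from h import *
for n in('side','top'): cv2.imwrite(f'pics/{n}6.png',capture(n)[:,:,::-1])
T=cv2.imread('pics/top6.png');S=cv2.imread('pics/side6.png')
p=proj('top',[.554,.057,.2])[0];q=proj('side',[.554,.057,.24])[0]
a,o1=crop(T,p,76,110,5);b,o2=crop(S,q,76,110,5);print(o1,o2)
cv2.imwrite('pics/m6.png',np.hstack([a,b]))
for n,o in(('top',o1),('side',o2)):
  for z in(.142,.178,.26,.31,.378): print(n,z,((proj(n,[.5542,.0568,z])[0]-o+.5)*5-.5).round())
E
```

```text
t: 24.72
tool_pos: [0.5559, 0.0386, 0.3018]
ee_rot: [0.57, 0.623, -0.362, 0.395]
contact_force: [0.2, -0.1, -0.6]
width: 0.104
gripper_force: 58.6
t 24.73 tcp [0.5559 0.0386 0.3018] q [-0.31  0.55 -0.37  1.71  1.03  1.78 -0.89] F [ 0.2 -0.1 -0.6] w 0.0089 gf 58.60409753891872
dr [ 0.0003 -0.0036  0.0001]
shift after dr [ 0.0003 -0.0001 -0.001 ]
shift now [ 0.0003 -0.0001 -0.001 ]
brush dir [ 0.    -0.004  1.   ] grip [0.5544 0.0557 0.3099] tool az -84.98242990165105
(216, 157) (238, 127)
top 0.142 [202. 290.]
top 0.178 [198. 282.]
top 0.26 [189. 263.]
top 0.31 [182. 250.]
top 0.378 [173. 230.]
side 0.142 [193. 408.]
side 0.178 [193. 362.]
side 0.26 [193. 251.]
side 0.31 [194. 179.]
side 0.378 [194.  75.]
```

View pics/m6.png

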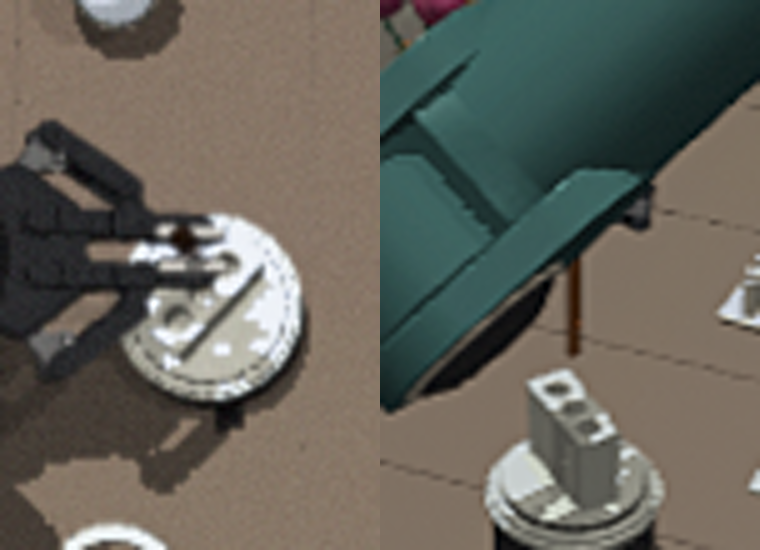

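In the side crop the handle end is at (573,354), about 8 px above prediction. In the top crop the bristles are at (183,237), about 8 px toward −y. Both suggest the brush sits about 3–4 mm toward −y, so I'll correct by +3 mm.

```bash
python3 up.py -85 .5542 .0595 .280; python3 - <<'E'
from h import *
T=cv2.imread('pics/top6.png').astype(int);o=(216,157)
sub=T[o[1]+40:o[1]+54,o[0]+28:o[0]+48]; m=(sub[:,:,2]-sub[:,:,0]>15)&(sub.sum(2)<200)
ys,xs=np.nonzero(m);print(len(xs),xs.mean()+28,ys.mean()+40)
S=cv2.imread('pics/side6.png').astype(int);o=(238,127)
sub=S[o[1]+50:o[1]+80,o[0]+30:o[0]+48];m=(sub[:,:,2]-sub[:,:,0]>35)
for i in range(30):
    x=np.nonzero(m[i])[0]; 
    if len(x): print(i+50,x.min()+30,x.max()+30,end='; ')
E
```

```text
t 24.82 tcp [0.5559 0.0381 0.3023] q [-0.31  0.55 -0.37  1.71  1.03  1.78 -0.89] F [ 0.7 -0.4  0.1] w 0.0091 gf 58.60274669350474
dr [-0.0005 -0.0034 -0.0018]
shift after dr [0.0293 0.0002 0.0089]
shift now [0.0292 0.0002 0.009 ]
brush dir [-0.001 -0.004  1.   ] grip [0.5544 0.0552 0.3103] tool az -85.03159501412965
9 36.333333333333336 46.55555555555556
52 39 39; 53 38 39; 54 38 39; 55 38 39; 56 38 39; 57 38 39; 58 38 39; 59 38 39; 60 38 39; 61 38 39; 62 38 39; 63 38 39; 64 38 40; 65 38 39; 66 38 39; 67 38 39; 68 38 39; 69 38 39; 70 38 38;
```

```bash
python3 -m jog '{"translation":[[0.015,0,0.0045],[0.0142,0,0.0045],[0,0,0],[0,0,0]],"dr":[[0,-0.003,0],[0,0,0],[0,0,0],[0,0,0]]}'
python3 up.py -85 .5542 .0595 .280
python3 - <<'E'
from h import *
for n in('side','top'): cv2.imwrite(f'pics/{n}7.png',capture(n)[:,:,::-1])
T=cv2.imread('pics/top7.png');S=cv2.imread('pics/side7.png')
p=proj('top',[.554,.057,.2])[0];q=proj('side',[.554,.057,.16])[0]
a,o1=crop(T,p,40,60,10);b,o2=crop(S,q,40,60,10);print(o1,o2)
cv2.imwrite('pics/m7.png',np.hstack([a,b]))
for n,o in(('top',o1),('side',o2)):
  for z in(.142,.150,.2,.31,.35): print(n,z,((proj(n,[.5542,.0568,z])[0]-o+.5)*10-.5).round())
E
```

```text
t: 25.32
tool_pos: [0.5555, 0.0435, 0.2716]
ee_rot: [0.57, 0.622, -0.362, 0.396]
contact_force: [0.3, -0.1, -0.4]
width: 0.103
gripper_force: 58.6
t 25.32 tcp [0.5555 0.0435 0.2716] q [-0.32  0.59 -0.37  1.72  1.04  1.76 -0.94] F [ 0.3 -0.1 -0.4] w 0.0088 gf 58.586816482275026
dr [ 0.0006 -0.0004 -0.0015]
shift after dr [-0.0008  0.      0.0009]
shift now [-0.0008  0.      0.0009]
brush dir [-0.002 -0.001  1.   ] grip [0.554  0.0607 0.2797] tool az -84.96502442708056
(234, 182) (256, 173)
top 0.142 [224. 331.]
top 0.15 [222. 327.]
top 0.2 [211. 305.]
top 0.31 [185. 251.]
top 0.35 [174. 228.]
side 0.142 [207. 357.]
side 0.15 [207. 337.]
side 0.2 [207. 207.]
side 0.31 [ 208. -102.]
side 0.35 [ 208. -223.]
```

View pics/m7.png

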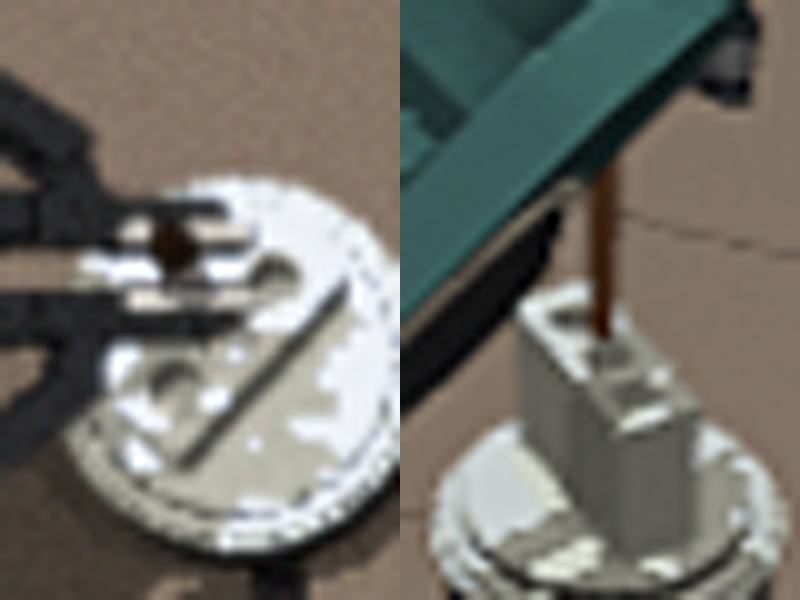

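In the top crop the bristles are at (175,245), about 1 mm toward +y. In the side crop the end at (603,337) is just above the middle well at (612,357). I'll shift 1 mm toward −y and lower gently.

```bash
python3 up.py -85 .5542 .0595 .260
```

```text
t 25.43 tcp [0.5556 0.0435 0.272 ] q [-0.32  0.59 -0.37  1.72  1.04  1.76 -0.94] F [-0.2  0.2  0.7] w 0.009 gf 58.58811101919855
dr [ 0.0008 -0.0006 -0.0021]
shift after dr [ 0.0176 -0.      0.0095]
shift now [ 0.0176 -0.0001  0.0096]
brush dir [-0.002 -0.001  1.   ] grip [0.5541 0.0607 0.28  ] tool az -84.94948679721682
```

```bash
python3 -m jog '{"translation":[[-0.0005,0,0.0011],[0.0036,0,0.0017],[0.0036,0,0.0017],[0.0036,0,0.0017],[0.0036,0,0.0017],[0.0036,0,0.0017],[0,0,0]],"dr":[[0,0,0],[0,0,0],[0,0,0],[0,0,0],[0,0,0],[0,0,0],[0,0,0]]}'; python3 up.py -85 .5542 .0595 .224
```

```text
t: 26.3
tool_pos: [0.5556, 0.0422, 0.2514]
ee_rot: [0.57, 0.622, -0.363, 0.396]
contact_force: [-0.1, -0.5, 0.2]
width: 0.105
gripper_force: 58.6
t 26.3 tcp [0.5556 0.0422 0.2514] q [-0.32  0.62 -0.37  1.73  1.04  1.74 -0.97] F [-0.1 -0.5  0.2] w 0.009 gf 58.58637404657202
dr [ 0.0004 -0.0003 -0.0013]
shift after dr [0.0322 0.0001 0.0148]
shift now [0.0322 0.0001 0.0149]
brush dir [-0.001 -0.     1.   ] grip [0.5541 0.0593 0.2595] tool az -84.972137093716
```

The end is 12 mm below the mouth with no contact force, so it has entered the well.

```bash
python3 -m jog '{"translation":[[0.0045,0,0.0021],[0.0045,0,0.0021],[0.0045,0,0.0021],[0.0045,0,0.0021],[0.0045,0,0.0021],[0.0045,0,0.0021],[0,0,0]],"dr":[[0,0,0],[0,0,0],[0,0,0],[0,0,0],[0,0,0],[0,0,0],[0,0,0]]}'; python3 up.py -85 .5542 .0595 .224
```

```text
t: 27.18
tool_pos: [0.5556, 0.0422, 0.2216]
ee_rot: [0.57, 0.622, -0.363, 0.396]
contact_force: [0.7, 0.3, -0.3]
width: 0.104
gripper_force: 58.6
t 27.18 tcp [0.5556 0.0422 0.2216] q [-0.32  0.66 -0.36  1.74  1.05  1.71 -1.02] F [ 0.7  0.3 -0.3] w 0.0089 gf 58.586332144914195
dr [ 0.0004 -0.0003 -0.0012]
shift after dr [0.0052 0.0001 0.0022]
shift now [0.0052 0.0001 0.0022]
brush dir [-0.001 -0.     1.   ] grip [0.5541 0.0593 0.2296] tool az -84.9766882982381
```

```bash
python3 -m jog '{"translation":[[0.0018,0,0.0008],[0.0018,0,0.0008],[0.0018,0,0.0008],[0,0,0]],"dr":[[0,0,0],[0,0,0],[0,0,0],[0,0,0]]}';python3 -m jog '{"translation":[[0.001,0,0.0005],[0.001,0,0.0005],[0,0,0]],"dr":[[0,0,0],[0,0,0],[0,0,0]]}'; python3 up.py -85 .5542 .0595 .224
```

```text
t: 27.68
tool_pos: [0.5557, 0.0423, 0.2159]
ee_rot: [0.57, 0.622, -0.362, 0.396]
contact_force: [-0.1, -0.2, -0.0]
width: 0.1
gripper_force: 58.6
t: 28.05
tool_pos: [0.5557, 0.0423, 0.2139]
ee_rot: [0.57, 0.621, -0.362, 0.397]
contact_force: [0.1, -0.6, 1.4]
width: 0.108
gripper_force: 58.6
t 28.05 tcp [0.5557 0.0423 0.2139] q [-0.32  0.67 -0.36  1.74  1.05  1.71 -1.03] F [ 0.1 -0.6  1.4] w 0.0092 gf 58.59028610342648
dr [ 0.0007 -0.0003 -0.0018]
shift after dr [-0.0019 -0.     -0.0009]
shift now [-0.0019 -0.     -0.001 ]
brush dir [-0.002 -0.     1.   ] grip [0.5542 0.0594 0.2219] tool az -84.95721432707002
```

```bash
python3 -m jog '{"translation":[[0,0,0],[0,0,0],[0,0,0],[0,0,0],[0,0,-0.01],[0,0,-0.03],[0,0,-0.05],[0,0,-0.05],[0,0,-0.03],[0,0,0],[0,0,0]],"dr":[[0,0,0],[0,0,0],[0,0,0],[0,0,0],[0,0,0],[0,0,0],[0,0,0],[0,0,0],[0,0,0],[0,0,0],[0,0,0]]}' 0.05
python3 - <<'E'
from h import *
for n in('side','top'): cv2.imwrite(f'pics/{n}8.png',capture(n)[:,:,::-1])
T=cv2.imread('pics/top8.png');S=cv2.imread('pics/side8.png')
p=proj('top',[.554,.057,.2])[0];q=proj('side',[.554,.057,.2])[0]
a,o1=crop(T,p,76,100,5);b,o2=crop(S,q,76,100,5)
cv2.imwrite('pics/m8.png',np.hstack([a,b]))
for n,o in(('top',o1),('side',o2)):
  for z in(.142,.292): print(n,z,((proj(n,[.5542,.0568,z])[0]-o+.5)*5-.5).round())
E
```

```text
t: 29.42
tool_pos: [0.5421, 0.1955, 0.2856]
ee_rot: [0.57, 0.621, -0.363, 0.397]
contact_force: [1.1, 0.1, 0.1]
width: 0.583
gripper_force: 0.0
top 0.142 [202. 265.]
top 0.292 [185. 230.]
side 0.142 [193. 328.]
side 0.292 [193. 125.]
```

View pics/m8.png

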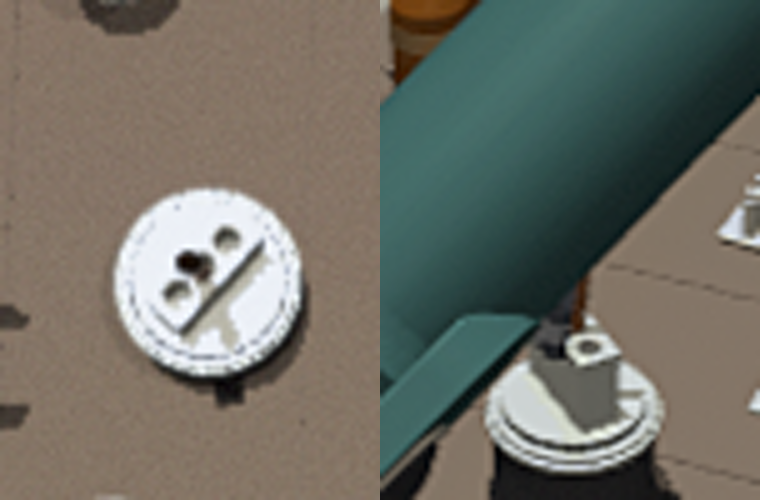

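The top crop shows the brush standing in the middle well, with the bristles at (190,263). That is a lean of about 6°, within the 12° limit. The gripper is clear, so I'll hand in.

```bash
python3 -c "
from station import finish_job
print(finish_job())"
```

```text
the job is handed in; nothing more can be done
None
```

I locked the lid on the tub against its end stop, stood the brush bristles up in the middle well (leaning about 6°, limit 12°), and handed the job in at about 29.5 s with the gripper clear; no verdict came back, and I did not check the other objects' positions at the end.

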